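Snug the wrench on the gland nut and tighten it

TASK

The adjustable wrench already sits loosely round the brass nut on the counter valve. Roll its worm until the jaw bears snugly on the nut, and only then use the handle to turn the nut clockwise until you feel it seat, using gentle force throughout. Leave the wrench clamped on the nut, let go, and do not disturb the things standing round about.

Things in the scene. Friction and masses are not known exactly. Their poses are not given: they have to be found in the camera images.
- valve: Fixed round steel valve well, 208 mm across (224 mm at its foot flange) and 50 mm high, flat top, two short pipe stubs on its far (+x) side reaching 152 mm from the axis at 27 mm height. Origin on its vertical axis at the work surface.
- nut_center (a point): Centre of the nut's underside, on the valve's axis, on the flat top 50 mm above the work surface. The nut's axis is vertical.
- nut: Brass six-sided gland nut, 40 mm across flats (46 across corners), 23 mm high; a steel stem 17 mm thick rises through it to 44 mm above the well's top. Origin at the centre of its underside. Two flats start within 0.1 rad of parallel to the jaws. It turns against a steady friction of 0.25 N m (1.7 N on the handle 150 mm out) and seats against a firm stop.
- nut_mark (a point): Red painted mark on the nut's top, 18 mm from its axis: shows how far it has turned.
- nut_turn (a joint): Turn of the nut in rad, growing clockwise seen from above (tightening); starts near 0 and seats somewhere between 0.4 and 0.8.
- wrench: Loose steel adjustable wrench lying flat on the well's top, 0.5 kg, head 18 mm thick. Origin at its underside, 22.5 mm from the fixed jaw's face, near the nut's axis. Own x points out of the open mouth; the handle runs to -x, roughly towards the robot at the start. Fixed jaw on -y, moving jaw on +y; back of the throat 28 mm behind the origin. It may shift and turn a little as the jaw closes.
- jaw: The moving jaw, dark steel, 50 x 18 x 17 mm, slides along the wrench's y; its origin coincides with the wrench's while the jaws are 45 mm apart.
- worm_turn (a joint): Turn of the worm, rad. Rolling its top towards the nut (wrench +x) closes the jaw and grows this value, the other way opens it: 1.8 mm of jaw per rad, 1.6 mm for 10 mm of fingertip travel. Rolling takes about 4.5 N along the stroke; once the jaw bears on the nut the worm stops and the fingertip slips. It holds the jaw against about 25 N: over some 8 N on the handle at the stop forces the jaw open.
- jaw_closing (a joint): How far the moving jaw has closed, m: the gap between the jaws is 45 mm less this value. It starts between -1.5 and +1.5 mm; on the nut it reads about 5 mm.
- worm: Knurled worm roller, 22 mm in diameter, 20 mm long, axis along the wrench's y, 7.5 mm proud of the head. Origin at its centre, 52.5 mm behind the wrench's origin, towards the handle. It grips a fingertip well (friction about 1.4) and is rigid: press with 5 to 10 N, over 30 N on it is too much. It stays where it is left.
- worm_top (a point): The highest point of the worm, 25.5 mm above the wrench's underside, 52.5 mm behind its origin.
- handle (a point): Point in the middle of the handle (blue sleeve), 150 mm behind the wrench's origin, 9 mm above its underside: a good place to push or hold. The handle is 26 mm wide from 92 to 191 mm behind the origin, its sides upright from 2 to 16 mm above the wrench's underside; it overhangs the well from 104 mm out. Swinging it clockwise from above tightens the nut.
- sauce_cup: Bystander: steel sauce cup, 67 mm across, 36 mm high; origin under its centre.
- shaker: Bystander: small glass and steel shaker, 44 mm across, 90 mm high; origin under its centre.
- tin: Bystander: small food tin, 57 mm across, 72 mm high; origin under its centre.
Not all that is in view belongs to the job. What is shaped like the wrench but orange is not meant.

How it is judged:
By the outcome, as a careful person would: the job done as asked, in the order asked, and still so for the second after the job is handed in, with the robot touching nothing.
It also fails if it takes over 72 s, if anything falls off the work surface, if the arm or the gripper's body presses on something with over 40 N, if the wrist force passes 120 N, or if a joint passes its speed limit or range.

ROBOT

A 6-joint arm with a two-finger parallel gripper is mounted at the origin on a cart in front of the work surface, level with it; the furniture and walls round the work are solid. World frame = base frame: x ahead of the robot, y to its left, z up, the work surface at z = 0. Lengths are in m, angles in degrees, forces in N, time in s.
With the tool pointing down it reaches from about 0.375 to 0.9 m from the base axis. Payload 3.1 kg.
Tool frame: the origin (TCP) lies at the very end of the fingers, on their centre line; the grasp point (between the pads) lies 19 mm behind it (bot.hold_point_z is the z of the grasp point in the tool frame, in m); z points along the fingers, y is the line along which they close (so a half turn about z gives the same grasp; the last joint's range is limited). The gripper opens to 87 mm and grips with 3 to 60 N. Pads are 19 mm wide; open, the fingers measure 117 mm over their backs; the gripper's body (75 mm by 190 mm) begins 51 mm behind the grasp point.
Start: joints at [60.877, 30.224, 82.088, -0, 67.689, -10.227], TCP at [0.202, 0.591, 0.223] pointing down, gripper open.
Joint ranges: [-176.69, 176.69], [-43.24, 126.21], [12.49, 139.97], [-82, 262], [0, 151.66], [-163.58, 163.58]. Speed limits (degrees/s): [159.86, 159.86, 180, 180, 180, 180].

INTERFACE

Orientations are given as a 3x3 rotation matrix whose columns are the frame's x, y, z axes.
In Python, from rig import bot, capture, camera_model gives the robot as it stands.
- The arm moves only by the tool apply_moves, never from a script. Its argument "plan" is text: rows parted by semicolons, each of 6 numbers parted by spaces: the shift along the tool's x, y, z in units of 0.05 m (1.0 is 0.05 m), then the turn, a rotation vector about the tool's x, y, z in units of 360 degrees (1.0 is 360 degrees). In form: dx dy dz ax ay az; .... A call has 1 to 10 rows; each row shifts and turns the commanded pose from where the row before left it, along the tool's axes as they then stand; what a row does not reach is not made up. A row lasts 1/12 s, in which the tool goes at most 41.7 mm and 7.16 degrees, less where a joint would pass 70% of its speed; a pose out of reach is approached as far as the arm can. A call with a number of a shift or a turn outside -1 to 1 is refused whole. A call with a gripper value outside its range is refused whole. "gripper" is the gripper command: -1 is shut, 1 is fully open, values between are in proportion, set as the call begins (left out, the last holds). The fingers move at their own pace and stop on an object; the grip force is fixed at half the most. Time passes only in rows, so rows that do not move let the fingers close. It gives the time, the measured TCP pose, the force, the opening and the grip force at its end, in the units of the state.
- bot.read_state(): the state, without advancing time (a new reading comes with each control period).
- capture(name): name is "scene" or "top"; returns the picture (400x640x3 uint8, red, green, blue); there is no depth.
- camera_model(name): a dict with "vertical_fov" (degrees; the focal length in pixels is half the picture's height over the tangent of half this angle, whatever the lens; pixels are square), "cx", "cy" (the principal point, pixels), "dist" ([k1, k2, p1, p2, k3] as OpenCV has them; the pictures are not rectified), "position" and "rotation" of the camera in the world. Camera axes: x right, y down, z forward; pixel columns grow to the right and rows downward; lengths in m; the calibration is good to about 2 mm. A picture is of the moment at which its call begins. camera_model takes no time and is no camera call.
- bot.hand_in(): hands the job in; it is judged then, once.
The state is a dict: "time_s": time; "joint_positions": joint angles; "qvel": joint speeds; "tau": joint torques, N m; "position": TCP position; "tcp_rot": TCP orientation; "force": force on the tool from outside, world axes, zero at the start; "moment": the same for the moment, N m; "opening": opening from 0.0 (shut) to 1.0 (fully open); "grasp_force": force on a finger pad.
Only numpy, scipy, OpenCV 4.12 (cv2) and the standard library are available. Lean on these libraries where they do the work, as an engineer would, in place of code of your own. Each camera call takes 0.05 s, during which the arm holds its last target. There are 200 camera calls.

## Working session

There is one attempt and no reset: what is moved stays moved. The work goes in short steps, Python scripts to look and compute and a tool call to move; the robot and the scene stay as the last step left them, time stands still between calls to the robot, and variables do not carry over. Pictures are saved under pics/ and viewed, at most 10 in all, crops included, and the job is handed in when it is done.

Besides the shell and the picture viewer there is one more tool, called after "Emit:" by a JSON object that holds its "fn" and its "kwargs", one argument or row to a line. apply_moves: Moves the arm, as the interface text tells. Its arguments: {"type":"object","properties":{"plan":{"type":"string"},"gripper":{"type":"number"}},"required":["plan"]}

```bash
ls; mkdir -p pics; python3 - <<'E'
from rig import bot,capture,camera_model
import cv2
for n in("scene","top"):
    cv2.imwrite(f"pics/{n}0.png",capture(n)[:,:,::-1]); print(camera_model(n))
print(bot.read_state())
E
```

```text
pics
{'vertical_fov': 51.966736299165724, 'cx': 322.12315035526507, 'cy': 207.40995354347478, 'dist': array([-0.01100679,  0.        ,  0.        ,  0.        ,  0.        ]), 'position': array([ 0.17845445, -0.24778658,  0.44197013]), 'rotation': array([[ 0.8835135 , -0.18588568,  0.42994233],
       [-0.46780415, -0.39667323,  0.7898162 ],
       [ 0.02373109, -0.89894208, -0.43742424]])}
{'vertical_fov': 52.74345479973226, 'cx': 322.1141499107673, 'cy': 194.10586133381432, 'dist': array([0.02911, 0.     , 0.     , 0.     , 0.     ]), 'position': array([0.49066235, 0.42401199, 0.94287237]), 'rotation': array([[-0.00742283, -0.99835116,  0.05691983],
       [-0.99996631,  0.00761027,  0.00307702],
       [-0.00350512, -0.05689507, -0.99837401]])}
{'time_s': 0.1, 'joint_positions': array([ 6.08761185e+01,  3.02749038e+01,  8.21503877e+01,  1.07053527e-03,
        6.76883084e+01, -1.02272345e+01]), 'qvel': array([-0.02008821, -0.15573012, -0.02696449,  0.0087631 , -0.09916257,
        0.03007303]), 'tau': array([-2.32230750e-04, -4.40984452e+01, -1.77151090e+01,  6.34638243e-02,
        5.34430076e-02, -5.15366310e-05]), 'position': array([0.20205069, 0.59073529, 0.22164847]), 'tcp_rot': array([[-9.46101830e-01,  3.23867824e-01, -9.80074984e-04],
       [ 3.23869097e-01,  9.46100331e-01, -1.72360560e-03],
       [ 3.69028873e-04, -1.94812241e-03, -9.99998034e-01]]), 'force': array([-0.00094983,  0.08242319,  0.17977968]), 'moment': array([ 0.04905973, -0.00846931,  0.02878782]), 'grasp_force': 0.0, 'opening': 0.9976671557583924}
```

View pics/scene0.png

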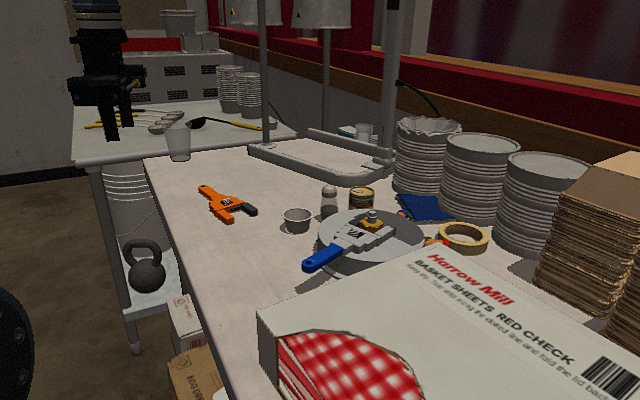

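View pics/top0.png

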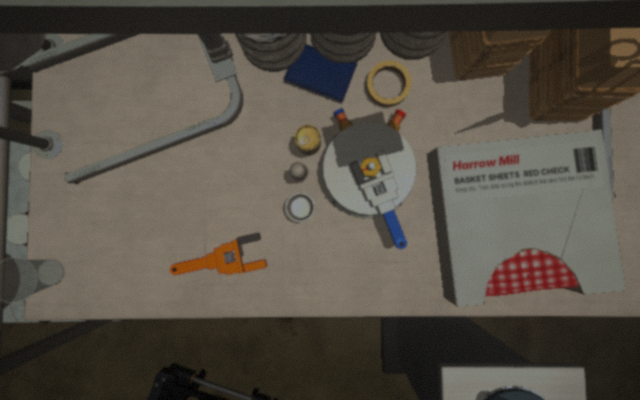

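The scene view shows the blue-handled wrench on the valve at about (350,240). In the top view the nut is near (370,167), the worm near (379,188) and the blue handle near (395,228). The bystanders are to the left at (300,207), (298,172) and (307,139). I'll zoom in next.

```bash
cat > h.py <<'E'
import numpy as np,cv2
from rig import bot,capture,camera_model
def K(m):
    f=200/np.tan(np.radians(m["vertical_fov"])/2)
    return np.array([[f,0,m["cx"]],[0,f,m["cy"]],[0,0,1]])
def ray(n,px):
    m=camera_model(n)
    u=cv2.undistortPoints(np.float64(px).reshape(-1,1,2),K(m),m["dist"]).reshape(-1,2)
    return m["position"],np.c_[u,np.ones(len(u))]@m["rotation"].T
def onz(n,px,z):
    o,d=ray(n,px); return o+d*((z-o[2])/d[:,2])[:,None]
def proj(n,P):
    m=camera_model(n);R=m["rotation"].T
    return cv2.projectPoints(np.float64(P).reshape(-1,1,3),cv2.Rodrigues(R)[0],-R@m["position"],K(m),m["dist"])[0].reshape(-1,2)
def blue(im):
    h=cv2.cvtColor(im,cv2.COLOR_RGB2HSV)
    return cv2.inRange(h,(105,170,90),(125,255,255))
def crop(n,x,y,w,h,s,im=None):
    im=capture(n) if im is None else im
    return cv2.resize(im[y:y+h,x:x+w],None,fx=s,fy=s,interpolation=cv2.INTER_CUBIC)
E
python3 - <<'E'
from h import *
a=crop("top",310,100,110,155,3.8);b=crop("scene",290,195,140,100,2.7)
c=np.zeros((589,800,3),np.uint8);c[:a.shape[0],:a.shape[1]]=a;c[:b.shape[0],420:420+b.shape[1]]=b[:,:380]
cv2.imwrite("pics/z1.png",c[:,:,::-1])
for n in("top","scene"):
    m=blue(capture(n)); k,l,s,ce=cv2.connectedComponentsWithStats(m); print(n,[(s[i],ce[i]) for i in range(1,k) if s[i][4]>40])
E
```

```text
top [(array([386, 212,  19,  34, 221], dtype=int32), array([394.42533937, 227.78280543]))]
scene [(array([302, 244,  41,  23, 377], dtype=int32), array([322.05835544, 254.933687  ]))]
```

View pics/z1.png

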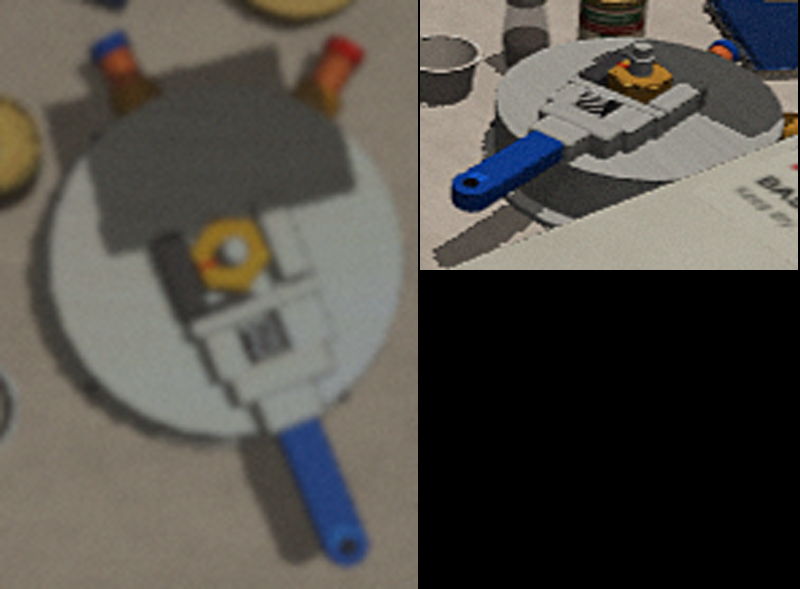

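The enlarged top view (scale 3.8, offset (310,100)) shows the nut at about (371,167), the worm at (379.7,188), the dark moving jaw on the left, and the blue sleeve ending near (400,245). The wrench heading follows from these.

```bash
python3 - <<'E'
from h import *
im=capture("top")
m=blue(im); p=np.argwhere(m)[:,::-1].astype(float)
W=onz("top",p,0.067)[:,:2]; c=W.mean(0); u,s,v=np.linalg.svd(W-c); d=v[0]*np.sign(v[0][0])
print("handle",c,"dir",d,np.degrees(np.arctan2(d[1],d[0])), "extent",np.ptp((W-c)@d))
h=cv2.cvtColor(im,cv2.COLOR_RGB2HSV)
q=cv2.inRange(h,(12,130,80),(32,255,255)); q[:140]=0;q[190:]=0;q[:,:350]=0;q[:,400:]=0
p=np.argwhere(q)[:,::-1].astype(float); N=onz("top",[(p.min(0)+p.max(0))/2,p.mean(0)],0.073)
print("nut",N)
g=cv2.cvtColor(im,cv2.COLOR_RGB2GRAY); r=g[178:200,368:392]; w=np.argwhere(r<120)[:,::-1]+[368,178]
print("worm",onz("top",[w.mean(0),[379.7,188.2]],0.0745),len(w))
print("stem top",onz("top",[[371.8,165.5]],0.094))
s=blue(capture("scene"));p=np.argwhere(s)[:,::-1].astype(float)
W=onz("scene",p,0.066)[:,:2];print("scene handle",W.mean(0))
print("scene stem",onz("scene",[[290+222/2.7,195+47/2.7]],0.094))
for nm,px in(("cup",(299,208)),("shaker",(298,172)),("tin",(308,139))):print(nm,onz("top",[px],.06))
print("proj worm", onz("top",[[400,245]],.068))
E
```

```text
handle [0.46927983 0.27233651] dir [0.92130232 0.38884706] 22.882779320473798 extent 0.3197715355483578
nut [[0.59827294 0.3225333  0.073     ]
 [0.5990054  0.32294265 0.073     ]]
worm [[0.55483109 0.30655098 0.0745    ]
 [0.55197512 0.30246548 0.0745    ]] 197
stem top [[0.59883082 0.32113894 0.094     ]]
scene handle [0.47558517 0.27231173]
scene stem [[0.59679087 0.32076223 0.094     ]]
cup [[0.51093352 0.4775321  0.06      ]]
shaker [[0.59009115 0.479399   0.06      ]]
tin [[0.66312152 0.45699644 0.06      ]]
proj worm [[0.42956243 0.25991301 0.068     ]]
```

```bash
cat >> h.py <<'E'
def handle():
    m=blue(capture("top")); m[:205]=0
    p=np.argwhere(m)[:,::-1].astype(float)
    W=onz("top",p,0.067)[:,:2]; c=W.mean(0); v=np.linalg.svd(W-c)[2]; d=v[0]*np.sign(v[0][0])
    return c,np.degrees(np.arctan2(d[1],d[0])),np.ptp((W-c)@d)
def st():
    s=bot.read_state(); R=s["tcp_rot"]
    print("t",round(s["time_s"],2),"p",s["position"].round(4),"yawx",np.degrees(np.arctan2(R[1,0],R[0,0])).round(2),"F",s["force"].round(1),"open",round(s["opening"],3))
    return s
def to(P):
    s=st(); print("units in tool axes",(s["tcp_rot"].T@(np.array(P)-s["position"])/0.05).round(3))
E
python3 - <<'E'
from h import *
c,a,e=handle(); print(c,a,e)
n=np.array([.598,.3215]); d=n-c; print("nut->handle heading",np.degrees(np.arctan2(d[1],d[0])),np.hypot(*d))
def tri(a,b):
    o1,d1=ray("top",[a]);o2,d2=ray("scene",[b]);A=np.c_[d1[0],-d2[0]];t=np.linalg.lstsq(A,o2-o1,rcond=None)[0]
    return o1+d1[0]*t[0],o2+d2[0]*t[1]
print(tri((455,302),(258,312)),tri((438,150),(467,245)))
th=np.radians(21.5);f=np.array([np.cos(th),np.sin(th)])
print("worm pred",n-f*.0525,"yaw21.5")
to([*(n-f*.0525-f*.006),.12])
E
```

```text
[0.4666131  0.27130632] 20.532630822339115 0.07019977220388414
nut->handle heading 20.908334750282503 0.1406482288132549
(array([0.31269853, 0.15212109, 0.08771476]), array([0.30738613, 0.15421266, 0.08815531])) (array([0.63228151, 0.1780437 , 0.08340758]), array([0.66666112, 0.14803759, 0.09765989]))
worm pred [0.54915308 0.30225869] yaw21.5
t 0.45 p [0.2023 0.5912 0.2225] yawx 161.1 F [-1.3  0.3  0.4] open 1.006
units in tool axes [-8.343 -3.299  2.05 ]
```

Emit:
{"fn": "apply_moves", "kwargs": {
  "plan": "0 0 0 0 0 -0.0185; 0 0 0 0 0 -0.0185; 0 0 0 0 0 -0.0185; 0 0 0 0 0 -0.0185; 0 0 0 0 0 -0.0185; 0 0 0 0 0 -0.0185",
  "gripper": -1
}}

```text
time_s: 0.95
position: [0.2024, 0.5913, 0.2226]
tcp_rot: [[-0.931, -0.365, -0.0], [-0.365, 0.931, 0.0], [0.0, 0.0, -1.0]]
force: [-0.6, 1.1, 0.1]
opening: 0.631
grasp_force: 0.0
```

Emit:
{"fn": "apply_moves", "kwargs": {
  "plan": "-0.35 -0.65 0 0 0 0; -0.35 -0.65 0 0 0 0; -0.35 -0.65 0 0 0 0; -0.35 -0.65 0 0 0 0; -0.35 -0.65 0 0 0 0; -0.35 -0.65 0 0 0 0; -0.35 -0.65 0 0 0 0; -0.35 -0.65 0 0 0 0; -0.35 -0.65 0 0 0 0; -0.35 -0.65 0 0 0 0"
}}

```text
time_s: 1.78
position: [0.4837, 0.3496, 0.2227]
tcp_rot: [[-0.933, -0.359, 0.0], [-0.359, 0.933, 0.0], [-0.0, 0.0, -1.0]]
force: [-0.4, 0.6, 0.7]
opening: 0.01
grasp_force: 0.0
```

```bash
python3 -c "
from h import *
to([.5454,.3009,.10])"
```

```text
t 1.78 p [0.4837 0.3496 0.2227] yawx -158.94 F [-0.4  0.6  0.7] open 0.01
units in tool axes [-0.8   -1.352  2.455]
```

Emit:
{"fn": "apply_moves", "kwargs": {
  "plan": "-0.4 -0.676 0 0 0 0; -0.4 -0.676 0 0 0 0; 0 0 0.7 0 0 0; 0 0 0.7 0 0 0; 0 0 0.7 0 0 0; 0 0 0.3 0 0 0; 0 0 0 0 0 0"
}}

```text
time_s: 2.37
position: [0.5411, 0.3008, 0.0981]
tcp_rot: [[-0.933, -0.359, -0.009], [-0.359, 0.933, -0.003], [0.009, 0.0, -1.0]]
force: [-0.4, 0.5, -0.5]
opening: 0.003
grasp_force: 0.0
```

```bash
python3 - <<'E'
from h import *
st()
a=crop("top",325,130,90,120,4.8);b=crop("scene",310,190,110,100,3.3)
c=np.zeros((580,800,3),np.uint8);c[:a.shape[0],:a.shape[1]]=a;c[:b.shape[0],435:435+b.shape[1]]=b[:,:365]
cv2.imwrite("pics/z2.png",c[:,:,::-1])
for z in(.1,):print(proj("scene",[.551,.303,.0755]),proj("top",[.551,.303,.0755]))
E
```

```text
t 2.37 p [0.5411 0.3008 0.0981] yawx -158.97 F [-0.4  0.5 -0.5] open 0.003
[[356.22618067 230.05889612]] [[379.52293937 188.62050801]]
```

View pics/z2.png

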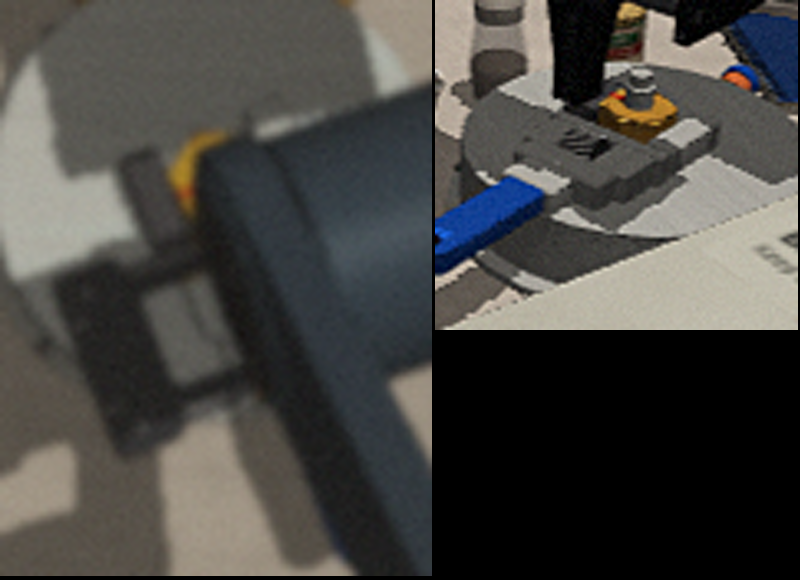

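Emit:
{"fn": "apply_moves", "kwargs": {
  "plan": "-0.1 0.03 0 0 0 0; 0 0 0.2 0 0 0; 0 0 0.18 0 0 0; 0 0 0.03 0 0 0; 0 0 0 0 0 0"
}}

```text
time_s: 2.88
position: [0.5475, 0.3052, 0.0813]
tcp_rot: [[-0.933, -0.36, -0.002], [-0.36, 0.933, -0.001], [0.002, 0.0, -1.0]]
force: [0.1, -0.5, 0.5]
opening: 0.005
grasp_force: 0.0
```

Emit:
{"fn": "apply_moves", "kwargs": {
  "plan": "0.06 -0.05 0 0 0 0; 0 0 0.05 0 0 0; 0 0 0.04 0 0 0; 0 0 0.02 0 0 0; 0 0 0 0 0 0"
}}

```text
time_s: 3.3
position: [0.5462, 0.3019, 0.0763]
tcp_rot: [[-0.933, -0.359, -0.0], [-0.359, 0.933, -0.0], [0.0, 0.0, -1.0]]
force: [-0.1, 0.3, -0.6]
opening: 0.007
grasp_force: 0.0
```

Emit:
{"fn": "apply_moves", "kwargs": {
  "plan": "0 0 0.02 0 0 0; 0 0 0.02 0 0 0; 0 0 0 0 0 0"
}}

```text
time_s: 3.55
position: [0.5465, 0.3021, 0.0758]
tcp_rot: [[-0.933, -0.36, 0.001], [-0.36, 0.933, 0.0], [-0.001, -0.0, -1.0]]
force: [-0.7, -0.5, 6.2]
opening: 0.008
grasp_force: 2.9
```

Emit:
{"fn": "apply_moves", "kwargs": {
  "plan": "-0.04 0 0.004 0 0 0; -0.04 0 0 0 0 0; -0.04 0 0 0 0 0; -0.04 0 0 0 0 0; -0.04 0 0 0 0 0; 0 0 0 0 0 0"
}}

```text
time_s: 4.05
position: [0.5541, 0.3052, 0.0756]
tcp_rot: [[-0.933, -0.36, -0.003], [-0.36, 0.933, -0.001], [0.004, 0.0, -1.0]]
force: [-4.8, -1.9, 9.1]
opening: 0.005
grasp_force: 4.8
```

Emit:
{"fn": "apply_moves", "kwargs": {
  "plan": "-0.04 0 0 0 0 0; -0.03 0 0 0 0 0; 0 0 0 0 0 0"
}}

```text
time_s: 4.3
position: [0.5571, 0.3066, 0.0756]
tcp_rot: [[-0.933, -0.36, -0.004], [-0.36, 0.933, -0.001], [0.004, 0.0, -1.0]]
force: [-4.3, -1.4, 9.2]
opening: 0.005
grasp_force: 4.8
```

Emit:
{"fn": "apply_moves", "kwargs": {
  "plan": "0 0 -0.1 0 0 0; 0 0 -0.1 0 0 0; 0.15 0 0 0 0 0; 0.15 0 0 0 0 0; 0 0 0 0 0 0"
}}

```text
time_s: 4.72
position: [0.5424, 0.3007, 0.0839]
tcp_rot: [[-0.933, -0.359, -0.003], [-0.359, 0.933, -0.001], [0.004, 0.0, -1.0]]
force: [-1.0, 0.1, -0.2]
opening: 0.004
grasp_force: 0.0
```

```bash
python3 - <<'E'
from h import *
st()
im=capture("scene")
cv2.imwrite("pics/z3.png",crop("scene",300,190,130,95,6,im)[:,:,::-1])
m=blue(im);m[:240]=0
p=np.argwhere(m)[:,::-1].astype(float);print(p.mean(0))
E
```

```text
t 4.72 p [0.5424 0.3007 0.0839] yawx -158.93 F [-1.   0.1 -0.2] open 0.004
[322.36597938 255.11340206]
```

View pics/z3.png

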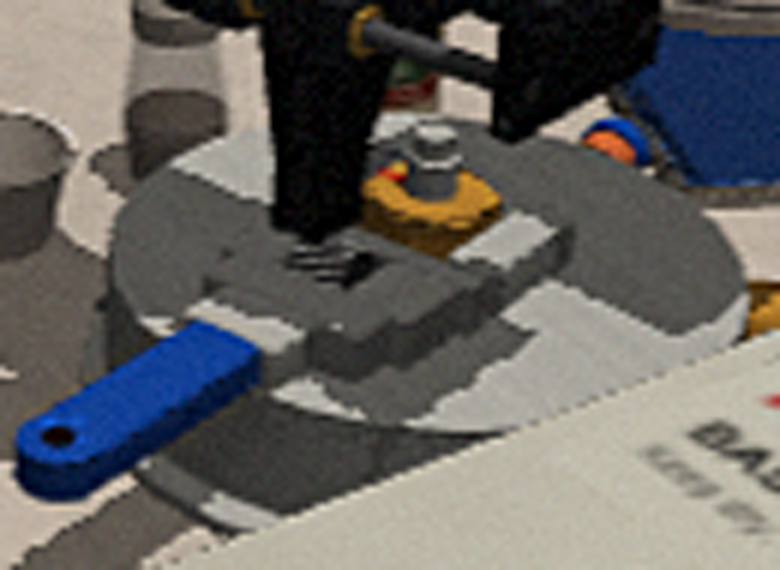

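The wrench hasn't visibly shifted, and its handle is still at about (322,255). The finger rolled the worm about 11 mm. I'll repeat the stroke.

Emit:
{"fn": "apply_moves", "kwargs": {
  "plan": "-0.05 0 0.1 0 0 0; 0 0 0.06 0 0 0; 0 0 0.03 0 0 0; 0 0 0.006 0 0 0; -0.04 0 0 0 0 0; -0.04 0 0 0 0 0; -0.04 0 0 0 0 0; -0.04 0 0 0 0 0"
}}

```text
time_s: 5.43
position: [0.553, 0.3048, 0.0756]
tcp_rot: [[-0.933, -0.36, -0.004], [-0.36, 0.933, -0.001], [0.005, 0.0, -1.0]]
force: [-5.8, -1.7, 10.6]
opening: 0.005
grasp_force: 6.0
```

Emit:
{"fn": "apply_moves", "kwargs": {
  "plan": "-0.04 0 0 0 0 0; -0.04 0 0 0 0 0; -0.04 0 0 0 0 0; 0 0 0 0 0 0"
}}

```text
time_s: 5.77
position: [0.558, 0.3071, 0.0755]
tcp_rot: [[-0.933, -0.36, -0.006], [-0.36, 0.933, -0.001], [0.006, 0.001, -1.0]]
force: [-6.0, -1.4, 12.0]
opening: 0.008
grasp_force: 6.1
```

Emit:
{"fn": "apply_moves", "kwargs": {
  "plan": "0 0 -0.1 0 0 0; 0 0 -0.1 0 0 0; 0.15 0 0 0 0 0; 0.15 0 0 0 0 0; 0 0 0.1 0 0 0; 0 0 0.06 0 0 0; 0 0 0.03 0 0 0; 0 0 0 0 0 0"
}}

```text
time_s: 6.43
position: [0.5453, 0.3017, 0.0757]
tcp_rot: [[-0.933, -0.36, -0.002], [-0.36, 0.933, -0.001], [0.003, -0.0, -1.0]]
force: [-4.2, -1.5, 9.1]
opening: 0.004
grasp_force: 4.4
```

Emit:
{"fn": "apply_moves", "kwargs": {
  "plan": "-0.04 0 0 0 0 0; -0.04 0 0 0 0 0; -0.04 0 0 0 0 0; 0 0 0 0 0 0"
}}

```text
time_s: 6.77
position: [0.5479, 0.3028, 0.0756]
tcp_rot: [[-0.933, -0.36, -0.009], [-0.36, 0.933, -0.004], [0.01, 0.0, -1.0]]
force: [-9.6, -3.0, 14.1]
opening: 0.003
grasp_force: 6.8
```

Emit:
{"fn": "apply_moves", "kwargs": {
  "plan": "-0.04 0 0 0 0 0; -0.04 0 0 0 0 0; -0.04 0 0 0 0 0; -0.03 0 0 0 0 0; 0 0 0 0 0 0"
}}

```text
time_s: 7.18
position: [0.5514, 0.3043, 0.0754]
tcp_rot: [[-0.933, -0.36, -0.017], [-0.36, 0.933, -0.006], [0.018, 0.0, -1.0]]
force: [-12.7, -5.4, 18.3]
opening: 0.004
grasp_force: 9.0
```

Emit:
{"fn": "apply_moves", "kwargs": {
  "plan": "0 0 -0.1 0 0 0; 0 0 -0.1 0 0 0; 0.12 0 0 0 0 0; 0.15 0 0 0 0 0; 0 0 0.1 0 0 0; 0 0 0.06 0 0 0; 0 0 0.02 0 0 0; 0 0 0 0 0 0"
}}

```text
time_s: 7.85
position: [0.5456, 0.3017, 0.0758]
tcp_rot: [[-0.933, -0.359, -0.002], [-0.359, 0.933, -0.001], [0.002, 0.0, -1.0]]
force: [-2.7, -0.4, 3.8]
opening: 0.006
grasp_force: 1.9
```

Emit:
{"fn": "apply_moves", "kwargs": {
  "plan": "-0.04 0 0 0 0 0; -0.04 0 0 0 0 0; -0.04 0 0 0 0 0; 0 0 0 0 0 0"
}}

```text
time_s: 8.18
position: [0.5473, 0.3025, 0.0757]
tcp_rot: [[-0.933, -0.36, -0.011], [-0.36, 0.933, -0.004], [0.012, -0.0, -1.0]]
force: [-8.4, -4.4, 10.3]
opening: 0.006
grasp_force: 5.0
```

Emit:
{"fn": "apply_moves", "kwargs": {
  "plan": "-0.04 0 0 0 0 0; -0.04 0 0 0 0 0; -0.04 0 0 0 0 0; 0 0 0 0 0 0"
}}

```text
time_s: 8.52
position: [0.5501, 0.3038, 0.0755]
tcp_rot: [[-0.933, -0.36, -0.017], [-0.36, 0.933, -0.007], [0.018, -0.0, -1.0]]
force: [-12.1, -5.3, 13.4]
opening: 0.002
grasp_force: 6.8
```

Emit:
{"fn": "apply_moves", "kwargs": {
  "plan": "0 0 -0.1 0 0 0; 0 0 -0.2 0 0 0; 0 0 -0.8 0 0 0; 0 0 -0.8 0 0 0; 0.7 -0.3 0 0 0 0; 0.7 -0.3 0 0 0 0; 0.7 -0.3 0 0 0 0; 0.7 -0.3 0 0 0 0; 0 0 0 0 0 0"
}}

```text
time_s: 9.27
position: [0.4405, 0.1965, 0.1703]
tcp_rot: [[-0.934, -0.358, -0.01], [-0.358, 0.934, -0.003], [0.011, 0.001, -1.0]]
force: [-0.6, 0.2, -0.1]
opening: 0.007
grasp_force: 0.0
```

```bash
python3 - <<'E'
from h import *
st(); print(handle())
a=crop("top",335,140,80,65,5.5);b=crop("scene",320,200,90,65,5.5)
c=np.zeros((720,500,3),np.uint8);c=np.zeros((360,795,3),np.uint8);c[:357,:395]=a[:357,:395];c[:357,400:795]=b[:357,:395]
cv2.imwrite("pics/z4.png",c[:,:,::-1])
m=blue(capture("scene"));m[:240]=0
p=np.argwhere(m)[:,::-1].astype(float);print(p.mean(0))
E
```

```text
t 9.27 p [0.4405 0.1965 0.1703] yawx -159.02 F [-0.6  0.2 -0.1] open 0.007
(array([0.48343653, 0.27606427]), np.float64(23.343921024386127), np.float64(0.03598625246587449))
[332.12582781 249.54966887]
```

View pics/z4.png

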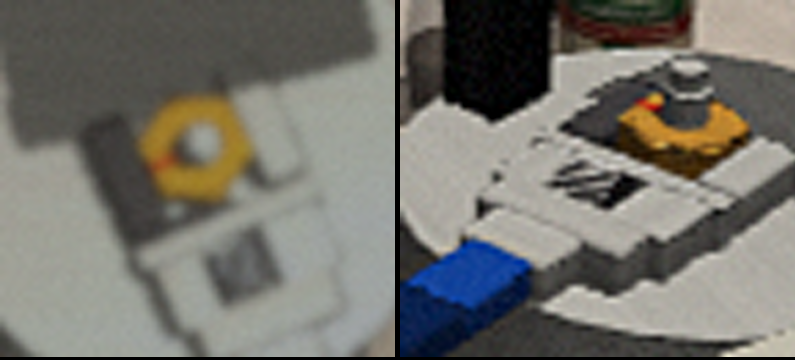

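The close-up shows the nut at about (195,150) in the left crop, held between the dark jaw and the fixed jaw with no visible gap. The forward force stalled at about 13 N, against about 5 N while rolling. I take the jaw as snug and move on to the handle.

Emit:
{"fn": "apply_moves", "kwargs": {
  "plan": "-0.42 0.21 0 0 0 0; -0.42 0.21 0 0 0 0; 0 0 0.7 0 0 0; 0 0 0.7 0 0 0; 0 0 0.6 0 0 0; 0 0 0.35 0 0 0; 0 0 0 0 0 0"
}}

```text
time_s: 10.05
position: [0.4794, 0.2351, 0.0497]
tcp_rot: [[-0.933, -0.36, -0.005], [-0.36, 0.933, -0.001], [0.005, 0.001, -1.0]]
force: [-0.4, -0.6, -0.2]
opening: 0.007
grasp_force: 0.0
```

```bash
python3 - <<'E'
from h import *
st()
im=capture("scene")
cv2.imwrite("pics/z5.png",crop("scene",290,180,140,105,5.5,im)[:,:,::-1])
E
```

```text
t 10.05 p [0.4794 0.2351 0.0497] yawx -158.89 F [-0.4 -0.6 -0.2] open 0.007
```

View pics/z5.png

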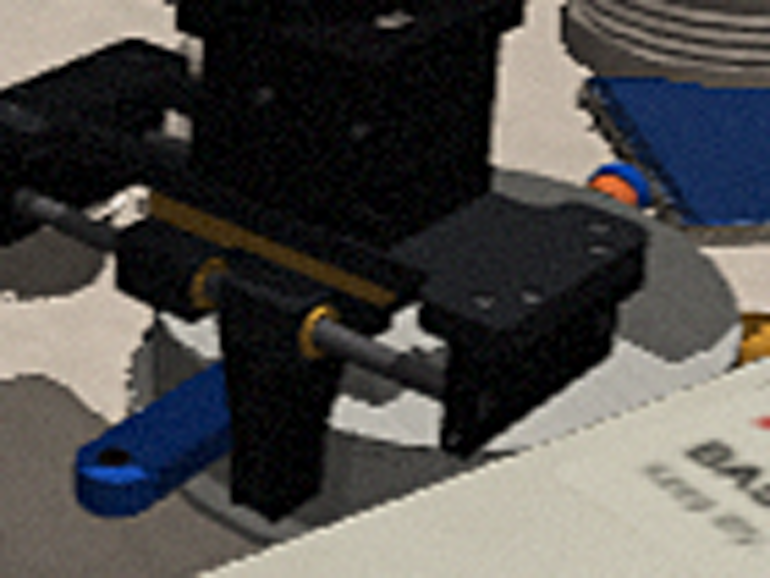

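The finger is just on the robot-right side of the blue sleeve, near (275,440) in the crop, and clear of the box. I'll ease it into contact.

Emit:
{"fn": "apply_moves", "kwargs": {
  "plan": "0 0.08 0 0 0 0; 0 0.08 0 0 0 0; 0 0.06 0 0 0 0; 0 0 0 0 0 0"
}}

```text
time_s: 10.43
position: [0.4769, 0.2461, 0.055]
tcp_rot: [[-0.933, -0.36, 0.003], [-0.36, 0.933, 0.001], [-0.003, -0.0, -1.0]]
force: [0.0, -1.1, 0.1]
opening: 0.005
grasp_force: 0.0
```

Emit:
{"fn": "apply_moves", "kwargs": {
  "plan": "0 0.06 0 0 0 0; 0 0.06 0 0 0 0; 0 0 0 0 0 0"
}}

```text
time_s: 10.68
position: [0.4746, 0.2506, 0.0544]
tcp_rot: [[-0.933, -0.36, 0.002], [-0.36, 0.933, -0.0], [-0.002, -0.001, -1.0]]
force: [0.3, -3.1, 2.1]
opening: 0.011
grasp_force: 1.4
```

Emit:
{"fn": "apply_moves", "kwargs": {
  "plan": "0.015 0.1 0 0 0 0.0056; 0.015 0.1 0 0 0 0.0056; 0.015 0.1 0 0 0 0.0056; 0 0 0 0 0 0"
}}

```text
time_s: 11.02
position: [0.4676, 0.2644, 0.054]
tcp_rot: [[-0.966, -0.259, 0.002], [-0.259, 0.966, 0.001], [-0.002, 0.0, -1.0]]
force: [0.8, -0.9, -0.5]
opening: 0.004
grasp_force: 0.5
```

Emit:
{"fn": "apply_moves", "kwargs": {
  "plan": "0.015 0.1 0 0 0 0.0056; 0.015 0.1 0 0 0 0.0056; 0.015 0.1 0 0 0 0.0056; 0 0 0 0 0 0"
}}

```text
time_s: 11.35
position: [0.4619, 0.2786, 0.0538]
tcp_rot: [[-0.988, -0.156, 0.001], [-0.156, 0.988, 0.001], [-0.001, 0.001, -1.0]]
force: [0.0, -0.8, 0.7]
opening: 0.008
grasp_force: 0.1
```

```bash
python3 - <<'E'
from h import *
s=st();im=capture("top");a=crop("top",320,130,110,125,4.7,im);b=crop("scene",300,190,100,100,2.8)
c=np.zeros((590,800,3),np.uint8);c[:587,:517]=a[:587,:517];c[:280,518:798]=b
cv2.imwrite("pics/z6.png",c[:,:,::-1])
m=blue(capture("scene"));m[:235]=0;p=np.argwhere(m)[:,::-1];print(p.mean(0))
E
```

```text
t 11.35 p [0.4619 0.2786 0.0538] yawx -171.01 F [ 0.  -0.8  0.7] open 0.008
[307.52631579 249.57894737]
```

View pics/z6.png

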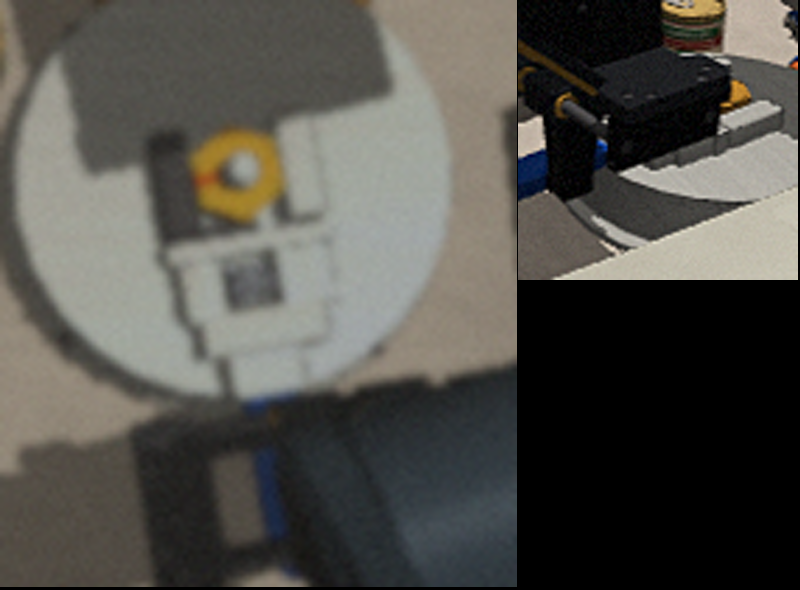

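The top view shows the wrench now pointing nearly straight up, with the nut and its red mark at (205,180) turning with it and the jaws tight on the flats.

Emit:
{"fn": "apply_moves", "kwargs": {
  "plan": "0.015 0.1 0 0 0 0.0056; 0.015 0.1 0 0 0 0.0056; 0.015 0.1 0 0 0 0.0056; 0.015 0.1 0 0 0 0.0056; 0 0 0 0 0 0"
}}

```text
time_s: 11.92
position: [0.4559, 0.2978, 0.0533]
tcp_rot: [[-1.0, -0.016, -0.001], [-0.016, 1.0, -0.0], [0.001, -0.0, -1.0]]
force: [0.2, -0.2, -0.0]
opening: 0.007
grasp_force: 0.0
```

Emit:
{"fn": "apply_moves", "kwargs": {
  "plan": "0.01 0.06 0 0 0 0.0034; 0 0 0 0 0 0; 0 0 0 0 0 0"
}}

```text
time_s: 12.17
position: [0.4555, 0.3004, 0.0533]
tcp_rot: [[-1.0, 0.004, -0.001], [0.004, 1.0, -0.0], [0.001, -0.0, -1.0]]
force: [0.6, -1.4, -0.1]
opening: 0.003
grasp_force: 0.5
```

Emit:
{"fn": "apply_moves", "kwargs": {
  "plan": "0.01 0.06 0 0 0 0.0034; 0 0 0 0 0 0"
}}

```text
time_s: 12.33
position: [0.455, 0.3034, 0.0533]
tcp_rot: [[-1.0, 0.026, -0.001], [0.026, 1.0, -0.0], [0.001, -0.0, -1.0]]
force: [1.5, -1.9, -1.0]
opening: 0.0
grasp_force: 0.6
```

Emit:
{"fn": "apply_moves", "kwargs": {
  "plan": "0.01 0.06 0 0 0 0.0034; 0 0 0 0 0 0"
}}

```text
time_s: 12.5
position: [0.4546, 0.3066, 0.0534]
tcp_rot: [[-0.999, 0.048, -0.001], [0.048, 0.999, -0.0], [0.001, -0.0, -1.0]]
force: [1.0, -1.5, -0.6]
opening: 0.005
grasp_force: 0.5
```

Emit:
{"fn": "apply_moves", "kwargs": {
  "plan": "0.01 0.06 0 0 0 0.0034; 0 0 0 0 0 0"
}}

```text
time_s: 12.67
position: [0.4544, 0.3096, 0.0534]
tcp_rot: [[-0.998, 0.069, -0.0], [0.069, 0.998, -0.0], [0.0, -0.0, -1.0]]
force: [-0.7, -0.5, -0.7]
opening: 0.008
grasp_force: 0.5
```

Emit:
{"fn": "apply_moves", "kwargs": {
  "plan": "0.01 0.06 0 0 0 0.0034; 0 0 0 0 0 0"
}}

```text
time_s: 12.83
position: [0.4541, 0.3127, 0.0535]
tcp_rot: [[-0.996, 0.09, -0.0], [0.09, 0.996, 0.0], [0.0, 0.0, -1.0]]
force: [-0.5, -0.4, -1.2]
opening: 0.007
grasp_force: 0.5
```

Emit:
{"fn": "apply_moves", "kwargs": {
  "plan": "0.01 0.06 0 0 0 0.0034; 0 0 0 0 0 0"
}}

```text
time_s: 13.0
position: [0.4539, 0.3158, 0.0535]
tcp_rot: [[-0.994, 0.111, -0.0], [0.111, 0.994, 0.0], [0.0, 0.0, -1.0]]
force: [0.3, -1.3, -0.7]
opening: 0.007
grasp_force: 0.5
```

Emit:
{"fn": "apply_moves", "kwargs": {
  "plan": "0.01 0.06 0 0 0 0.0034; 0 0 0 0 0 0"
}}

```text
time_s: 13.17
position: [0.4538, 0.3189, 0.0535]
tcp_rot: [[-0.991, 0.132, -0.0], [0.132, 0.991, 0.0], [0.0, 0.0, -1.0]]
force: [0.3, -1.2, -0.7]
opening: 0.012
grasp_force: 0.5
```

Emit:
{"fn": "apply_moves", "kwargs": {
  "plan": "0.01 0.06 0 0 0 0.0034; 0 0 0 0 0 0"
}}

```text
time_s: 13.33
position: [0.4538, 0.3219, 0.0535]
tcp_rot: [[-0.988, 0.153, -0.0], [0.153, 0.988, 0.0], [0.0, 0.0, -1.0]]
force: [1.2, -1.1, -0.5]
opening: 0.002
grasp_force: 0.6
```

Emit:
{"fn": "apply_moves", "kwargs": {
  "plan": "0.01 0.06 0 0 0 0.0034; 0 0 0 0 0 0"
}}

```text
time_s: 13.5
position: [0.4538, 0.3249, 0.0535]
tcp_rot: [[-0.985, 0.175, 0.0], [0.175, 0.985, 0.0], [-0.0, 0.0, -1.0]]
force: [0.7, -0.5, 0.6]
opening: 0.002
grasp_force: 0.6
```

Emit:
{"fn": "apply_moves", "kwargs": {
  "plan": "0.01 0.06 0 0 0 0.0034; 0 0 0 0 0 0"
}}

```text
time_s: 13.67
position: [0.4538, 0.328, 0.0536]
tcp_rot: [[-0.981, 0.195, 0.0], [0.195, 0.981, 0.0], [-0.0, 0.0, -1.0]]
force: [0.3, -1.2, 0.1]
opening: 0.003
grasp_force: 0.6
```

Emit:
{"fn": "apply_moves", "kwargs": {
  "plan": "0.01 0.06 0 0 0 0.0034; 0 0 0 0 0 0"
}}

```text
time_s: 13.83
position: [0.454, 0.331, 0.0536]
tcp_rot: [[-0.976, 0.216, 0.0], [0.216, 0.976, 0.0], [-0.0, 0.0, -1.0]]
force: [0.3, -0.9, -0.0]
opening: 0.004
grasp_force: 0.6
```

Emit:
{"fn": "apply_moves", "kwargs": {
  "plan": "0.01 0.06 0 0 0 0.0034; 0 0 0 0 0 0"
}}

```text
time_s: 14.0
position: [0.4541, 0.3341, 0.0536]
tcp_rot: [[-0.971, 0.237, 0.0], [0.237, 0.971, 0.0], [-0.0, 0.0, -1.0]]
force: [1.1, -1.8, 0.2]
opening: 0.007
grasp_force: 0.7
```

Emit:
{"fn": "apply_moves", "kwargs": {
  "plan": "0.01 0.06 0 0 0 0.0034; 0 0 0 0 0 0"
}}

```text
time_s: 14.17
position: [0.4543, 0.3371, 0.0536]
tcp_rot: [[-0.966, 0.258, 0.0], [0.258, 0.966, 0.0], [-0.0, 0.0, -1.0]]
force: [0.3, -0.7, 0.0]
opening: 0.005
grasp_force: 0.7
```

Emit:
{"fn": "apply_moves", "kwargs": {
  "plan": "0.01 0.06 0 0 0 0.0034; 0 0 0 0 0 0"
}}

```text
time_s: 14.33
position: [0.4544, 0.3392, 0.0536]
tcp_rot: [[-0.961, 0.278, -0.0], [0.278, 0.961, -0.002], [0.0, -0.002, -1.0]]
force: [0.9, -3.6, 0.2]
opening: 0.003
grasp_force: 2.1
```

Emit:
{"fn": "apply_moves", "kwargs": {
  "plan": "0.005 0.03 0 0 0 0.0017; 0 0 0 0 0 0"
}}

```text
time_s: 14.5
position: [0.4544, 0.3396, 0.0536]
tcp_rot: [[-0.958, 0.287, -0.001], [0.287, 0.958, -0.003], [0.0, -0.004, -1.0]]
force: [1.2, -6.9, 2.4]
opening: 0.007
grasp_force: 3.7
```

The nut is seated: the force rose from 3.7 to 7 N with no further motion. I'll hold briefly, then back off.

Emit:
{"fn": "apply_moves", "kwargs": {
  "plan": "0 0 0 0 0 0; 0 0 0 0 0 0"
}}

```text
time_s: 14.67
position: [0.4544, 0.3396, 0.0535]
tcp_rot: [[-0.958, 0.287, -0.001], [0.287, 0.958, -0.003], [0.0, -0.003, -1.0]]
force: [1.3, -7.6, 1.8]
opening: 0.003
grasp_force: 3.5
```

Emit:
{"fn": "apply_moves", "kwargs": {
  "plan": "0 -0.05 0 0 0 0; 0 -0.1 0 0 0 0; 0 -0.3 0 0 0 0; 0 -0.3 0 0 0 0; 0 0 -0.7 0 0 0; 0 0 -0.8 0 0 0; 0 0 -0.8 0 0 0; 0 -0.6 0 0 0 0; 0 -0.6 0 0 0 0; 0 0 0 0 0 0"
}}

```text
time_s: 15.5
position: [0.4234, 0.2453, 0.1691]
tcp_rot: [[-0.957, 0.29, -0.003], [0.29, 0.957, -0.001], [0.003, -0.002, -1.0]]
force: [-0.6, -0.6, 0.3]
opening: 0.005
grasp_force: 0.0
```

Emit:
{"fn": "apply_moves", "kwargs": {
  "plan": "0.5 -0.6 0 0 0 0; 0.5 -0.6 0 0 0 0; 0.5 -0.6 0 0 0 0; 0 0 0 0 0 0"
}}

```text
time_s: 15.83
position: [0.3168, 0.181, 0.1671]
tcp_rot: [[-0.957, 0.29, -0.016], [0.29, 0.957, -0.003], [0.014, -0.007, -1.0]]
force: [-0.4, 0.9, 0.3]
opening: 0.01
grasp_force: 0.0
```

```bash
python3 - <<'E'
from h import *
st();print(handle())
a=crop("top",275,120,150,130,4.5);b=crop("scene",280,175,150,110,3)
c=np.zeros((585,800,3),np.uint8);c[:,:]=0;a=a[:585];c[:a.shape[0],:500]=a[:,:500];c[:330,500:800]=b[:,60:360]
cv2.imwrite("pics/z7.png",c[:,:,::-1])
E
```

```text
t 15.83 p [0.3168 0.181  0.1671] yawx 163.14 F [-0.4  0.9  0.3] open 0.01
(array([0.46390587, 0.3598581 ]), np.float64(-14.555669802612304), np.float64(0.07168779481926801))
```

View pics/z7.png

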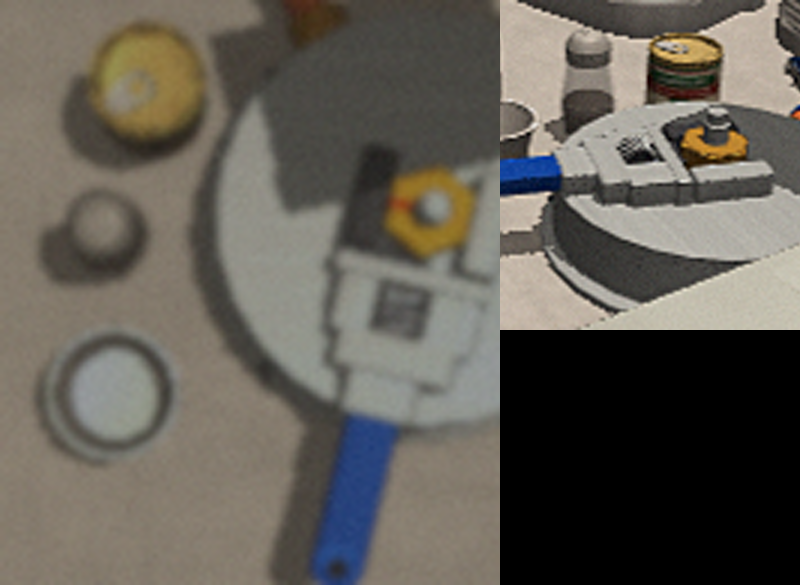

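The nut and its red mark have turned about 37° and are seated. The wrench is still closed on the nut at about (430,210), and the bystanders are where they started. Handing in.

```bash
python3 -c "
from rig import bot
print(bot.hand_in())"
```

```text
the job is handed in; nothing more can be done
None
```

The job is handed in: I rolled the jaw snug on the nut, then turned the nut clockwise about 35–39° to its stop (peak about 7.7 N on the handle), left the wrench clamped on it, and saw no bystander moved in the last picture.

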